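Shut the gas valves in order

TASK

Shut off the gas lines with the closed fingertips: lightly push down the knob of the valve with the bar-shaped knob, then the cross-shaped one, then the flat round disc, so that each knob stays down. Keep to that order, press gently and straight down, and leave the knob of the small-ball valve up. Do not pick up, tip or shift any valve or the sample vials beside them.

Things in the scene. Friction and masses are not known exactly. Their poses are not given: they have to be found in the camera images.
- bar_valve: bench hand valve, loose on the bench, about 0.8 kg, told by its black knob: one straight bar 64 x 20 mm. Round aluminium foot 64 mm across and 12 mm high, metal barrel 34 mm across up to z = 45 mm (nut 39 mm across), two brass hose ports out to 43 mm along +-x at z = 26 mm. Origin: centre of the foot's underside; z up. Stands at any yaw.
- bar_top (a point): centre of the top of that knob, 85 mm above the bench while the knob is up (75 mm when down); moves with the knob
- bar_knob (a joint): travel of that knob's stem in m: 0 = up (valve open), grows as it is pushed straight down, travel ends at 0.010. Pressed further, the black knob itself gives up to 8 mm more on an inner overtravel spring (5 N rising to 15 N, then a hard stop) and springs back. It resists with about 2.5 N of friction, the stem has no return spring and stays where it is left; it counts as down past 0.006
- cross_valve: bench hand valve, loose on the bench, about 0.8 kg, told by its black knob: a plus-shaped cross, 56 mm across, arms 18 mm wide, solid at the centre. Round aluminium foot 64 mm across and 12 mm high, metal barrel 34 mm across up to z = 45 mm (nut 39 mm across), two brass hose ports out to 43 mm along +-x at z = 26 mm. Origin: centre of the foot's underside; z up. Stands at any yaw.
- cross_top (a point): centre of the top of that knob, 85 mm above the bench while the knob is up (75 mm when down); moves with the knob
- cross_knob (a joint): travel of that knob's stem in m: 0 = up (valve open), grows as it is pushed straight down, travel ends at 0.010. Pressed further, the black knob itself gives up to 8 mm more on an inner overtravel spring (5 N rising to 15 N, then a hard stop) and springs back. It resists with about 2.5 N of friction, the stem has no return spring and stays where it is left; it counts as down past 0.006
- disc_valve: bench hand valve, loose on the bench, about 0.8 kg, told by its black knob: a flat round disc 50 mm across. Round aluminium foot 64 mm across and 12 mm high, metal barrel 34 mm across up to z = 45 mm (nut 39 mm across), two brass hose ports out to 43 mm along +-x at z = 26 mm. Origin: centre of the foot's underside; z up. Stands at any yaw.
- disc_top (a point): centre of the top of that knob, 85 mm above the bench while the knob is up (75 mm when down); moves with the knob
- disc_knob (a joint): travel of that knob's stem in m: 0 = up (valve open), grows as it is pushed straight down, travel ends at 0.010. Pressed further, the black knob itself gives up to 8 mm more on an inner overtravel spring (5 N rising to 15 N, then a hard stop) and springs back. It resists with about 2.5 N of friction, the stem has no return spring and stays where it is left; it counts as down past 0.006
- ball_valve: bench hand valve, loose on the bench, about 0.8 kg, told by its black knob: a small ball 24 mm across; this one must be left alone. Round aluminium foot 64 mm across and 12 mm high, metal barrel 34 mm across up to z = 45 mm (nut 39 mm across), two brass hose ports out to 43 mm along +-x at z = 26 mm. Origin: centre of the foot's underside; z up. Stands at any yaw.
- ball_top (a point): centre of the top of that knob, 85 mm above the bench while the knob is up (75 mm when down); moves with the knob
- ball_knob (a joint): travel of that knob's stem in m: 0 = up (valve open), grows as it is pushed straight down, travel ends at 0.010. Pressed further, the black knob itself gives up to 8 mm more on an inner overtravel spring (5 N rising to 15 N, then a hard stop) and springs back. It resists with about 2.5 N of friction, the stem has no return spring and stays where it is left; it counts as down past 0.006
- sample_1_mid (a point): bystander: loose small glass sample vial with screw cap, 27 mm across, 50 mm high, upright, about 20 g; point at its centre, 25 mm above the bench
- sample_2_mid (a point): bystander: loose small glass sample vial with screw cap, 27 mm across, 50 mm high, upright, about 20 g; point at its centre, 25 mm above the bench
- sample_3_mid (a point): bystander: loose small glass sample vial with screw cap, 27 mm across, 50 mm high, upright, about 20 g; point at its centre, 25 mm above the bench

How it is judged:
On the way, in this order (a step that is already met when the one before it is completed fails the run):
1. the bar knob is down, the cross and disc knobs still up (value of joint bar_knob above 0.006 m and value of joint each of cross_knob, disc_knob below 0.002 m), for 0.2 s.
2. the cross knob is down, the disc knob still up (value of joint each of bar_knob, cross_knob above 0.006 m and value of joint disc_knob below 0.002 m), for 0.2 s.
3. the disc knob is down (value of joint each of bar_knob, cross_knob, disc_knob above 0.006 m), for 0.2 s.
At the end, for the whole second after the job is handed in: bar, cross and disc knobs each down more than 6 of 10 mm, ball knob down less than 2 mm; all four valves upright, at rest and within 25 mm of their starting places; the vials upright and within 20 mm of theirs (all of step 3 and value of joint ball_knob below 0.002 m and distance of each of bar_valve, cross_valve, disc_valve, ball_valve from where it was at the start of the episode below 0.025 m and angle between each of bar_valve, cross_valve, disc_valve, ball_valve's own z axis and vertical below 0.1 rad and linear speed of each of bar_valve, cross_valve, disc_valve, ball_valve below 0.02 m/s and distance of each of sample_1_mid, sample_2_mid, sample_3_mid from where it was at the start of the episode below 0.02 m and angle between each of sample_1_mid, sample_2_mid, sample_3_mid's own z axis and vertical below 0.2 rad); the robot touches nothing.
It fails at once if a valve is pressed harder than 25 N (contact force between any of the arm, the fingers and bar_valve above 25 N or contact force between any of the arm, the fingers and cross_valve above 25 N or contact force between any of the arm, the fingers and disc_valve above 25 N or contact force between any of the arm, the fingers and ball_valve above 25 N).
It fails at once if a valve is lifted more than 10 mm, tipped over 0.25 rad or shifted more than 25 mm (height (world z) of any of bar_valve, cross_valve, disc_valve, ball_valve above 0.01 m or angle between any of bar_valve, cross_valve, disc_valve, ball_valve's own z axis and vertical above 0.25 rad or distance of any of bar_valve, cross_valve, disc_valve, ball_valve from where it was at the start of the episode above 0.025 m).
It fails at once if the ball knob is pushed down 2 mm or more (value of joint ball_knob above 0.002 m).
It fails at once if a sample vial is shifted or lifted more than 20 mm, or tipped over 0.3 rad (distance of any of sample_1_mid, sample_2_mid, sample_3_mid from where it was at the start of the episode above 0.02 m or angle between any of sample_1_mid, sample_2_mid, sample_3_mid's own z axis and vertical above 0.3 rad).
It also fails if it takes over 48 s, if anything falls off the work surface, if the arm or the gripper's body presses on something with over 40 N, if the wrist force passes 120 N, or if a joint passes its speed limit or range.

ROBOT

A 6-joint arm with a two-finger parallel gripper is mounted at the origin on a cart in front of the work surface, level with it; the furniture and walls round the work are solid. World frame = base frame: x ahead of the robot, y to its left, z up, the work surface at z = 0. Lengths are in m, angles in rad, forces in N, time in s.
With the tool pointing down it reaches from about 0.35 to 0.775 m from the base axis. Payload 7.3 kg.
Tool frame: the origin (TCP) lies midway between the tips of the shut fingers; the grasp point (between the pads) lies robot.grasp_offset behind it (robot.grasp_offset is the distance from the TCP to the grasp point, in m); z points along the fingers, x is the direction in which the jaws open and shut, and the axes are right-handed (so a half turn about z gives the same grasp; the last joint's range is limited). The gripper opens to 92 mm and grips with 3 to 60 N. Pads are 19 mm wide; open, the fingers measure 130 mm over their backs; the gripper's body (75 mm by 190 mm) begins 47 mm behind the grasp point.
Start: joints at [-1.443, 0.342, 1.524, -0, 1.275, -0.146], TCP at [0.142, -0.505, 0.197] pointing down, gripper open.
Joint ranges: [-2.53, 2.53], [-0.77, 2.02], [0.04, 2.7], [-1, 4.14], [0.28, 2.66], [-3.11, 3.11]. Speed limits (rad/s): [2.57, 2.57, 3.14, 3.14, 3.14, 3.14].

INTERFACE

Orientations are given as [roll, pitch, yaw] about the fixed x, y, z axes, in that order (R = Rz(yaw) Ry(pitch) Rx(roll)).
In Python, from cell import robot gives the robot as it stands. The module is installed in compiled form; this text tells all that it offers.
- The arm moves only by the tool move_arm, never from a script. Its argument "increments" is a list of rows, each a list of 7 numbers: the finger opening in mm, from 0 to 91.8, then the shift along the tool's x, y, z in mm, then the turn, a rotation vector about the tool's x, y, z in rad. A call has 1 to 12 rows; each row shifts and turns the pose as measured when the row begins, along the tool's axes as they then stand; what a row does not reach is not made up. A row lasts 1/8 s, in which the tool goes at most 62.5 mm and 10.7 degrees, less where a joint would pass 70% of its speed; a pose out of reach is approached as far as the arm can. A call is refused whole if a number of a shift passes 62.5 or a number of a turn 0.188, either way. A call with a gripper value outside its range is refused whole. The fingers move at their own pace and stop on an object; "newtons" is the grip in N (left out, the last holds). Time passes only in rows, so rows that do not move let the fingers close. It gives the time, the measured TCP pose, the force and the opening at its end, in the units of the state.
- robot.observe(): the state, without advancing time (a new reading comes with each control period).
- robot.read_camera(name): name is "scene" or "top"; returns a dict with "img" (480x640x3 uint8, red, green, blue), "fx", "fy", "cx", "cy" (pixels), "T" (4x4, takes a point from camera to world coordinates). Camera axes: x right, y down, z forward; pixel columns grow to the right and rows downward; lengths in m; the calibration is good to about 2 mm. A picture is of the moment at which its call begins. There is no depth.
- robot.hand_in(): hands the job in, once; it reports no verdict.
Trained networks look in the newest picture that a camera, given by its name, has taken for a name from the list of things; names that differ only in an ending like _2 or _b are one class to them, and where a whole thing is asked for, a point or a joint stands for the part that bears it (a point fixed in the world has none). Each returns a list of dicts, best first, with "conf" (0 to 1); they miss things now and then, are a little off and sometimes report something else, mostly with a low value. They report only what shows in the picture. A call takes as long as a camera call.
- robot.look_for(thing, camera): "rect" ([left, top, width, height] in pixels, round what is visible of it).
The state is a dict: "time": time; "qpos": joint angles; "qvel": joint speeds; "joint_efforts": joint torques, N m; "tool_pos": TCP position; "tool_rot": TCP orientation; "contact_force": force on the tool from outside, world axes, zero at the start; "torque": the same for the moment, N m; "opening": finger opening in m.
Only numpy, scipy, OpenCV 4.12 (cv2) and the standard library are available. Lean on these libraries where they do the work, as an engineer would, in place of code of your own. Each camera call takes 0.05 s, during which the arm holds its last target.

## Working session

There is one attempt and no reset: what is moved stays moved. The work goes in short steps, Python scripts to look and compute and a tool call to move; the robot and the scene stay as the last step left them, time stands still between calls to the robot, and variables do not carry over. Pictures are saved under pics/ and viewed, and the job is handed in when it is done.

Besides the shell and the picture viewer there is one more tool, called after ">>>" as name(argument=value, ...), one argument or row to a line, values as JSON. move_arm: Moves the arm, as the interface text tells. Its arguments: {"type":"object","properties":{"increments":{"type":"array"},"newtons":{"type":"number"}},"required":["increments"]}

```bash
mkdir -p pics; python3 - <<'E'
from cell import robot
import cv2,numpy as np
s=robot.observe();print({k:np.round(v,3).tolist() for k,v in s.items()})
print(robot.grasp_offset)
for c in("scene","top"):
    d=robot.read_camera(c);np.set_printoptions(suppress=True,precision=4)
    print(c,d["fx"],d["fy"],d["cx"],d["cy"],d["T"])
    cv2.imwrite(f"pics/{c}0.png",d["img"][:,:,::-1])
    for t in("bar_top","cross_top","disc_top","ball_top","bar_valve","cross_valve","disc_valve","ball_valve","sample_1_mid"):
        print(t,[(np.round(r["rect"],1).tolist(),round(r["conf"],2)) for r in robot.look_for(t,c)][:4])
E
```

```text
{'time': 0.0, 'qpos': [-1.443, 0.343, 1.525, 0.0, 1.275, -0.146], 'qvel': [0.001, -0.001, 0.002, -0.001, -0.0, -0.0], 'joint_efforts': [0.001, -43.124, -24.422, 0.072, 0.056, -0.0], 'tool_pos': [0.142, -0.505, 0.197], 'tool_rot': [-3.141, 0.002, -1.297], 'contact_force': [-0.116, 0.128, 0.236], 'torque': [0.019, 0.034, -0.022], 'opening': 0.092}
0.0188
scene 566.2658871009176 566.2658871009176 321.58136996461474 238.97787044064256 [[-0.6957 -0.315   0.6456 -0.1608]
 [-0.7183  0.3095 -0.6231  0.6659]
 [-0.0035 -0.8972 -0.4416  0.5691]
 [ 0.      0.      0.      1.    ]]
bar_top [([358.4, 197.8, 23.7, 15.4], 0.48)]
cross_top [([246.2, 293.3, 35.3, 29.9], 0.83), ([322.6, 234.1, 14.1, 29.9], 0.73)]
disc_top [([360.0, 231.5, 25.4, 16.1], 0.9)]
ball_top [([325.1, 234.1, 14.0, 29.5], 0.75), ([245.2, 296.4, 34.7, 25.2], 0.43)]
bar_valve [([353.8, 197.4, 27.1, 43.2], 0.97)]
cross_valve [([240.9, 293.3, 46.1, 64.3], 0.63)]
disc_valve [([352.3, 231.7, 42.6, 46.6], 0.59)]
ball_valve [([259.9, 243.1, 45.2, 45.0], 0.58)]
sample_1_mid [([175.9, 286.2, 20.9, 31.2], 0.96)]
top 514.3483614381506 514.3483614381506 322.72822581097984 247.8597301745614 [[ 0.1554 -0.9616  0.2262  0.3174]
 [-0.9878 -0.1527  0.0297 -0.0171]
 [ 0.006  -0.2281 -0.9736  0.9574]
 [ 0.      0.      0.      1.    ]]
bar_top [([443.4, 212.7, 36.6, 13.8], 0.76)]
cross_top [([182.1, 256.3, 36.2, 35.2], 0.8)]
disc_top [([369.8, 260.5, 27.1, 31.5], 0.89), ([183.2, 259.4, 34.1, 27.7], 0.3)]
ball_top [([299.8, 203.5, 11.6, 15.4], 0.59), ([184.1, 257.4, 33.8, 31.7], 0.36)]
bar_valve [([428.4, 212.6, 49.5, 35.8], 0.61)]
cross_valve [([185.2, 258.1, 47.1, 39.5], 0.97), ([365.8, 262.7, 34.2, 38.0], 0.57), ([184.4, 259.8, 33.8, 30.2], 0.29)]
disc_valve [([361.8, 261.5, 36.8, 40.5], 0.88)]
ball_valve [([294.2, 200.8, 30.5, 38.2], 0.57)]
sample_1_mid [([199.9, 178.5, 14.6, 22.6], 0.8), ([369.3, 262.8, 25.4, 27.3], 0.66)]
```

View pics/scene0.png

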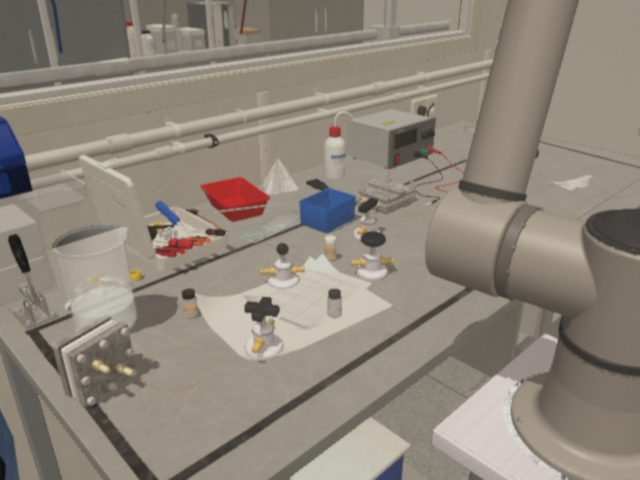

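View pics/top0.png

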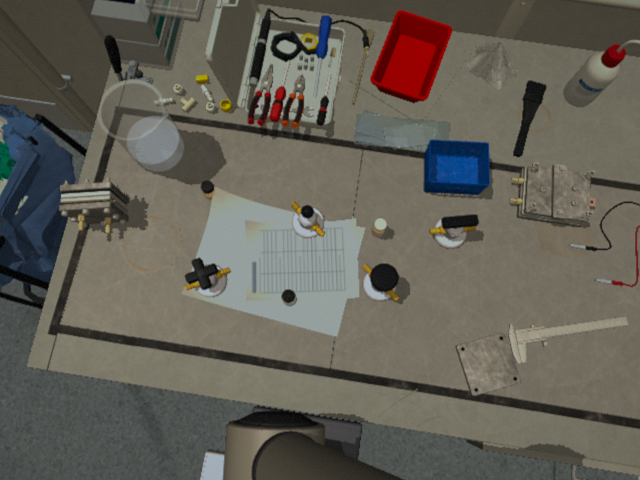

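The scene view shows the ball knob at (282,249), cross (262,308), disc (373,240) and bar (368,204). The top view shows bar (460,222), cross (204,274), disc (384,278) and ball (307,212), with vials at (208,188), (379,228) and (288,297). Next I'll segment the dark knobs and triangulate.

```bash
cat > h.py <<'E'
import numpy as np,cv2
from cell import robot
np.set_printoptions(suppress=True,precision=4)
def blob(d,seed,r=30,th=55):
    g=d["img"].max(axis=2);m=(g<th).astype(np.uint8)
    n,l,st,c=cv2.connectedComponentsWithStats(m)
    x,y=seed
    best=None
    for i in range(1,n):
        if st[i,4]<40: continue
        dd=np.hypot(*(c[i]-seed))
        if dd<r and (best is None or dd<best[0]): best=(dd,i)
    if best is None: return None
    i=best[1];return c[i],st[i]
def ray(d,p):
    v=np.array([(p[0]-d["cx"])/d["fx"],(p[1]-d["cy"])/d["fy"],1.]);v=d["T"][:3,:3]@v
    return d["T"][:3,3],v/np.linalg.norm(v)
def tri(rs):
    A=0;b=0
    for o,v in rs:
        P=np.eye(3)-np.outer(v,v);A=A+P;b=b+P@o
    X=np.linalg.solve(A,b);return X,[np.linalg.norm((np.eye(3)-np.outer(v,v))@(X-o)) for o,v in rs]
def atz(d,p,z):
    o,v=ray(d,p);return o+v*(z-o[2])/v[2]
def proj(d,X):
    q=d["T"][:3,:3].T@(np.array(X)-d["T"][:3,3]);return d["fx"]*q[0]/q[2]+d["cx"],d["fy"]*q[1]/q[2]+d["cy"]
E
python3 - <<'E'
from h import *
S=robot.read_camera("scene");T=robot.read_camera("top")
seeds=dict(bar=((368,204),(460,222)),cross=((262,308),(204,274)),disc=((373,240),(384,278)),ball=((282,249),(307,212)),v1=((189,294),(208,186)),v2=((330,240),(379,226)),v3=((335,293),(288,297)))
for k,(a,b) in seeds.items():
    A=blob(S,a,15);B=blob(T,b,15)
    print(k,A,B)
    if A and B: print("  tri",*tri([ray(S,A[0]),ray(T,B[0])]),"top@.078",atz(T,B[0],.078))
a=S["img"][180:370,170:400,::-1];b=T["img"][170:310,170:490,::-1]
cv2.imwrite("pics/zs.png",cv2.resize(a,None,fx=3,fy=3,interpolation=2)[:600,:800]);cv2.imwrite("pics/zt.png",cv2.resize(b,None,fx=2.5,fy=2.5,interpolation=2))
E
```

```text
bar (array([368.4444, 206.4444]), array([360, 201,  16,  11,  45], dtype=int32)) (array([459.61  , 221.2725]), array([442, 215,  37,  14, 400], dtype=int32))
  tri [ 0.6098 -0.2247  0.0726] [np.float64(0.00012058524979913809), np.float64(0.00012058524979909172)] top@.078 [ 0.608  -0.2235  0.078 ]
cross None (array([201.3703, 273.4793]), array([185, 258,  33,  31, 532], dtype=int32))
disc None (array([383.9951, 277.2708]), array([370, 264,  29,  28, 613], dtype=int32))
ball None (array([307.    , 211.2982]), array([301, 206,  13,  12, 114], dtype=int32))
v1 None (array([207.0403, 186.2903]), array([201, 180,  13,  13, 124], dtype=int32))
v2 None None
v3 None (array([288.2195, 295.7317]), array([282, 290,  13,  13, 123], dtype=int32))
```

View pics/zs.png

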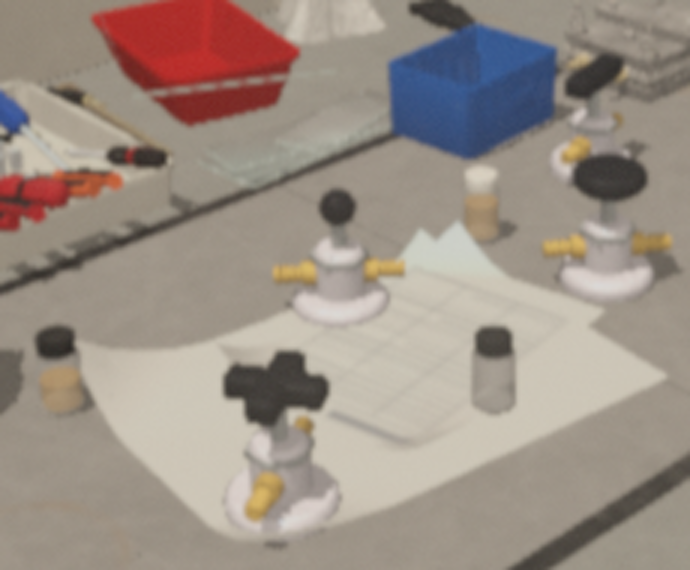

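View pics/zt.png

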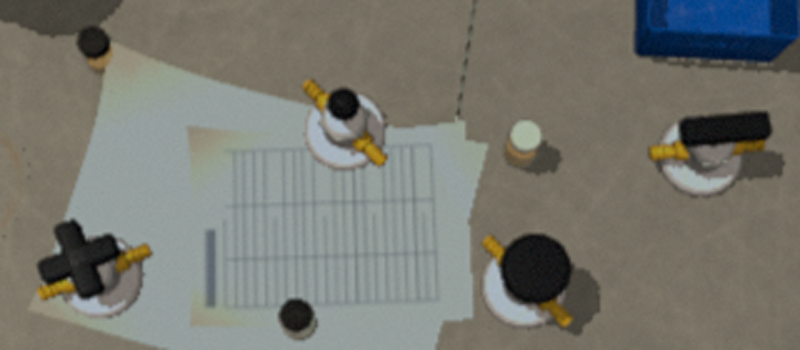

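The crops confirm the identities: the scene crop puts the cross front left, ball in the middle, disc right, and bar behind the disc. I'll raise the threshold for the scene view.

```bash
python3 - <<'E'
from h import *
S=robot.read_camera("scene");T=robot.read_camera("top")
seeds=dict(bar=((368,204),(460,222)),cross=((262,308),(204,274)),disc=((373,240),(384,278)),ball=((282,249),(307,212)),v1=((189,294),(208,186)),v3=((335,293),(288,297)))
for k,(a,b) in seeds.items():
    B=blob(T,b,15)
    for th in (65,80):
        A=blob(S,a,15,th)
        if A is None: print(k,th,None);continue
        X,r=tri([ray(S,A[0]),ray(T,B[0])])
        print(k,th,A[0],A[1],"tri",X,"res",r[0],"top@.078",atz(T,B[0],.078),np.hypot(*X[:2]))
# bar axis in world
d=T;g=(d["img"].max(axis=2)<55)
ys,xs=np.nonzero(g[212:232,440:482]);P=np.array([atz(T,(x+440,y+212),.08)[:2] for x,y in zip(xs,ys)])
c,(w,h),a=cv2.minAreaRect(P.astype(np.float32)*1000);print("bar rect mm",c,w,h,a)
print("v2",atz(T,(379.5,225),.05))
E
```

```text
bar 65 [367.6385 205.1846] [359 199  18  13 130] tri [ 0.6097 -0.2233  0.076 ] res 0.001219220229079582 top@.078 [ 0.608  -0.2235  0.078 ] 0.6492926659296069
bar 80 [367.5867 205.1067] [359 198  18  15 150] tri [ 0.6097 -0.2232  0.0762] res 0.0012901622873271767 top@.078 [ 0.608  -0.2235  0.078 ] 0.6492515301869586
cross 65 None
cross 80 [261.41   308.9024] [245 298  34  24 461] tri [0.4449 0.2117 0.0766] res 0.001425397192966462 top@.078 [0.4436 0.2103 0.078 ] 0.49269892307105173
disc 65 [372.8775 238.6176] [362 233  23  13 204] tri [ 0.488  -0.1027  0.0766] res 0.001427733660456646 top@.078 [ 0.4866 -0.1034  0.078 ] 0.49872823188858856
disc 80 [372.8097 238.7761] [362 232  23  15 268] tri [ 0.4882 -0.1027  0.0762] res 0.001471259124550834 top@.078 [ 0.4866 -0.1034  0.078 ] 0.4988401392748281
ball 65 [282.4762 250.0238] [278 245   9   9  42] tri [0.5863 0.0488 0.0701] res 0.00043006312369055916 top@.078 [0.5835 0.0479 0.078 ] 0.5882877456217099
ball 80 [282.0562 248.8652] [277 244  11  11  89] tri [0.586  0.049  0.0726] res 0.0011067695080363416 top@.078 [0.5835 0.0479 0.078 ] 0.588094964973006
v1 65 [187.8475 295.0847] [183 292  11   7  59] tri [0.614  0.2446 0.0414] res 0.0006663119402968119 top@.078 [0.6017 0.2336 0.078 ] 0.6609588184343708
v1 80 [188.     294.0105] [182 290  13   9  95] tri [0.6135 0.2441 0.0436] res 0.0008694205448490051 top@.078 [0.6017 0.2336 0.078 ] 0.6602770639132131
v3 65 None
v3 80 [334.4167 294.1833] [330 290  10   8  60] tri [0.4347 0.0588 0.0421] res 0.0011897486685575464 top@.078 [0.4292 0.0551 0.078 ] 0.43860649017827125
bar rect mm (607.3727416992188, -223.2558135986328) 20.75074005126953 64.32001495361328 13.94066047668457
v2 [ 0.587  -0.0855  0.05  ]
```

Knob mid-heights triangulate to about 76 mm, which fits tops at 85 mm. The rays miss each other by at most 1.5 mm, and the bar measures 64 x 21 mm. The jaw axis is already parallel to the bar. I'll shut the fingers and move over the bar.

>>> move_arm(
  increments=[
    [0,0,0,0,0,0,0],
    [0,-12,-44,0,0,0,0],
    [0,-12,-44,0,0,0,0],
    [0,-12,-44,0,0,0,0],
    [0,-12,-44,0,0,0,0],
    [0,-12,-44,0,0,0,0],
    [0,-12,-44,0,0,0,0],
    [0,-12,-44,0,0,0,0],
    [0,-12,-44,0,0,0,0],
    [0,-12,-44,0,0,0,0],
    [0,-12,-44,0,0,0,0],
    [0,0,0,0,0,0,0],
  ],
  newtons=20,
)

```text
time: 2.7
tool_pos: [0.5457, -0.2651, 0.1969]
tool_rot: [-3.141, -0.003, -1.3]
contact_force: [0.7, -0.9, -0.8]
opening: 0.0006
```

```bash
cat >> h.py <<'E'
from scipy.spatial.transform import Rotation as Ro
def go(x,y,z):
    s=robot.observe();R=Ro.from_euler("xyz",s["tool_rot"])
    d=np.array([x,y,z])-s["tool_pos"];down=Ro.from_euler("xyz",[np.pi,0,s["tool_rot"][2]])
    print("t",round(s["time"],2),"pos",np.round(s["tool_pos"],4),"rot",np.round(s["tool_rot"],4),"F",np.round(s["contact_force"],2),"open",round(float(s["opening"]),4))
    print("shift mm",np.round(R.inv().apply(d)*1000,1),"tilt fix",np.round((R.inv()*down).as_rotvec(),4))
E
python3 -c "
from h import *
go(.609,-.223,.1)"
```

```text
t 2.7 pos [ 0.5457 -0.2651  0.1969] rot [-3.1411 -0.0026 -1.3   ] F [ 0.74 -0.86 -0.79] open 0.0006
shift mm [-23.9 -72.3  96.9] tilt fix [-0.0005 -0.0026  0.    ]
```

>>> move_arm(
  increments=[
    [0,-8,-25,0,0,0,0],
    [0,-8,-25,10,0,0,0],
    [0,-8,-22,20,0,0,0],
    [0,0,0,25,0,0,0],
    [0,0,0,25,0,0,0],
    [0,0,0,0,0,0,0],
  ],
)

```text
time: 3.45
tool_pos: [0.6067, -0.226, 0.1149]
tool_rot: [3.139, -0.004, -1.303]
contact_force: [0.7, -0.7, 1.1]
opening: 0.0003
```

```bash
python3 -c "
from h import *
go(.609,-.223,.095)
S=robot.read_camera('scene');T=robot.read_camera('top')
b=T['img'][170:290,380:540,::-1];a=S['img'][150:270,300:440,::-1]
cv2.imwrite('pics/b1.png',np.hstack([cv2.resize(b,(400,300),interpolation=2),cv2.resize(a,(350,300),interpolation=2)]))"
```

```text
t 3.45 pos [ 0.6067 -0.226   0.1149] rot [ 3.1394 -0.0037 -1.303 ] F [ 0.69 -0.7   1.14] open 0.0003
shift mm [-2.3 -3.  19.9] tilt fix [ 0.0022 -0.0037 -0.    ]
```

View pics/b1.png

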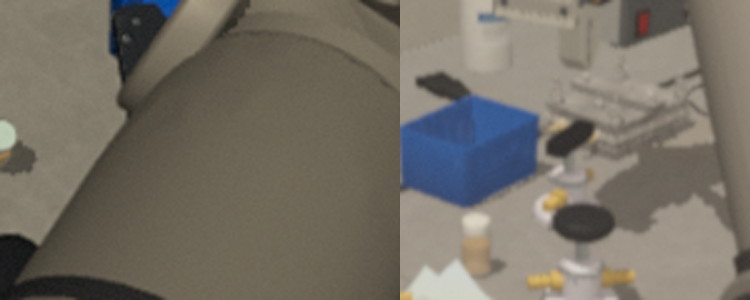

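The top crop is covered by the arm, and the scene crop shows no gripper above the bar, which contradicts the measured pose. I need the full pictures.

```bash
python3 -c "
from h import *
S=robot.read_camera('scene');T=robot.read_camera('top')
s=robot.observe();print(proj(S,s['tool_pos']),proj(T,s['tool_pos']),s['qpos'])
cv2.imwrite('pics/b2.png',S['img'][:,:,::-1]);cv2.imwrite('pics/b3.png',T['img'][:,:,::-1])"
```

```text
(np.float64(370.01079136692385), np.float64(187.16853680472602)) (np.float64(467.79689708867045), np.float64(214.29301564836902)) [-0.4719  0.6299  1.268  -0.0042  1.2356  0.8324]
```

View pics/b2.png

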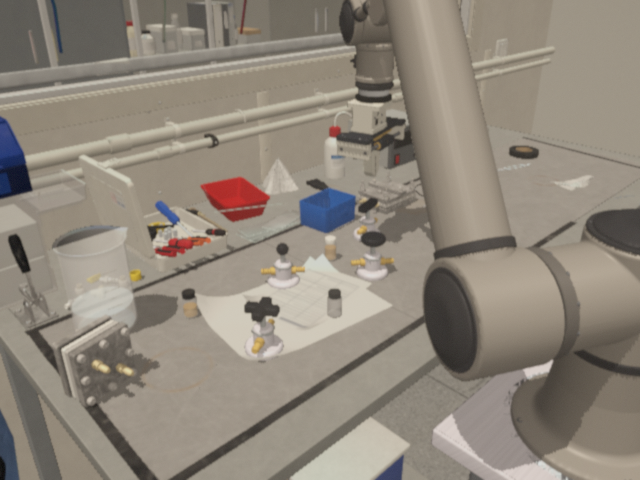

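View pics/b3.png

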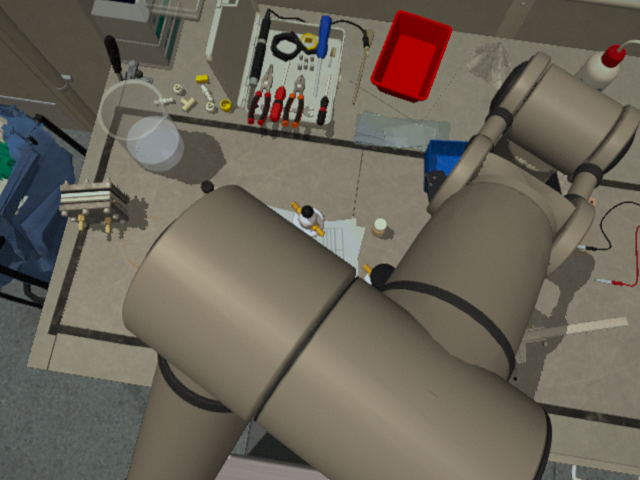

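```bash
python3 -c "
from h import *
a=cv2.imread('pics/b2.png')[110:250,310:450]
a=cv2.resize(a,(600,600),interpolation=2)
cv2.imwrite('pics/b4.png',a)"
```

```text
(no output)
```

View pics/b4.png

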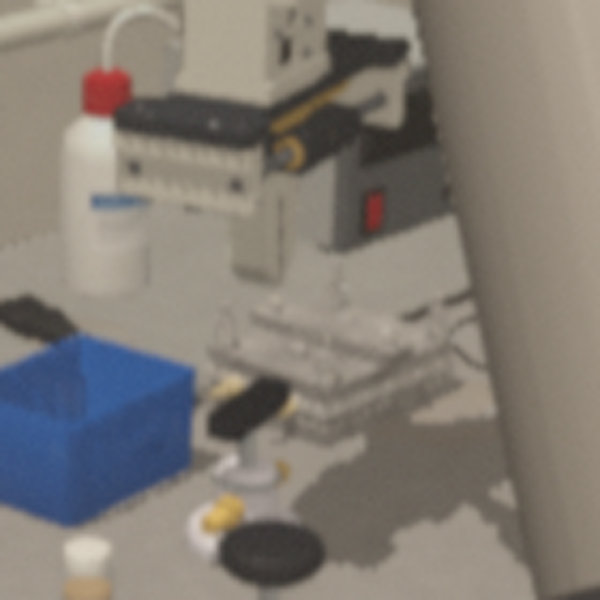

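```bash
python3 -c "
from h import *
b=cv2.imread('pics/b2.png')[110:250,310:450];o=cv2.imread('pics/scene0.png')[110:250,310:450]
d=cv2.convertScaleAbs(cv2.absdiff(b,o),alpha=4)
c=np.hstack([cv2.resize(x,(390,390),interpolation=0) for x in (d,cv2.convertScaleAbs(b,alpha=1.3))])
cv2.imwrite('pics/b5.png',c)"
```

```text
(no output)
```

View pics/b5.png

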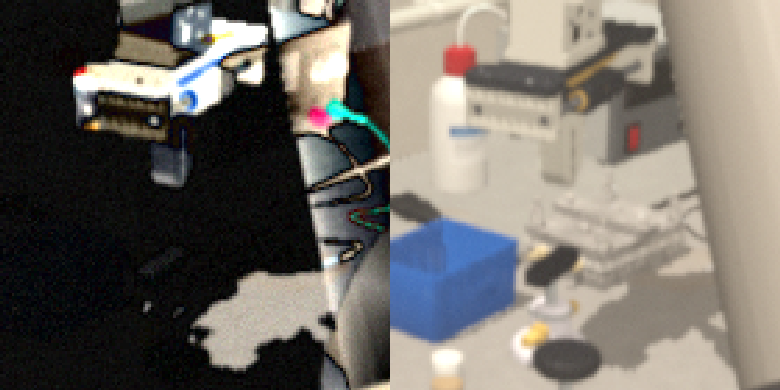

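The fingertip shows at about (371,177), but the reported TCP projects to (370,187). So the tip looks some 25 mm higher than reported. I'll fix the small xy error, come down a little in a safe step and look again.

>>> move_arm(
  increments=[
    [0,-2,-3,10,0,0,0],
    [0,0,0,10,0,0,0],
    [0,0,0,0,0,0,0],
  ],
)

```text
time: 4.03
tool_pos: [0.6122, -0.2243, 0.0989]
tool_rot: [-3.136, -0.01, -1.303]
contact_force: [-0.1, -0.2, 0.2]
opening: 0.0004
```

```bash
python3 -c "
from h import *
S=robot.read_camera('scene');go(.609,-.223,.085)
s=robot.observe();print(proj(S,s['tool_pos']))
print(robot.look_for('bar_top','scene'))
b=S['img'][110:250,310:450,::-1];o=cv2.imread('pics/scene0.png')[110:250,310:450]
d=cv2.convertScaleAbs(cv2.absdiff(b,o),alpha=4)
c=np.hstack([cv2.resize(x,(390,390),interpolation=0) for x in (d,cv2.convertScaleAbs(b,alpha=1.3))])
cv2.imwrite('pics/b6.png',c)"
```

```text
t 4.08 pos [ 0.6126 -0.2244  0.0994] rot [-3.1356 -0.0108 -1.303 ] F [ 0.08 -0.24 -0.13] open 0.0005
shift mm [-2.5  3.1 14.4] tilt fix [-0.006  -0.0108  0.    ]
(np.float64(367.9025549688802), np.float64(195.0365388375482))
[{'rect': [360.0, 197.9, 20.7, 14.0], 'conf': 0.73}]
```

View pics/b6.png

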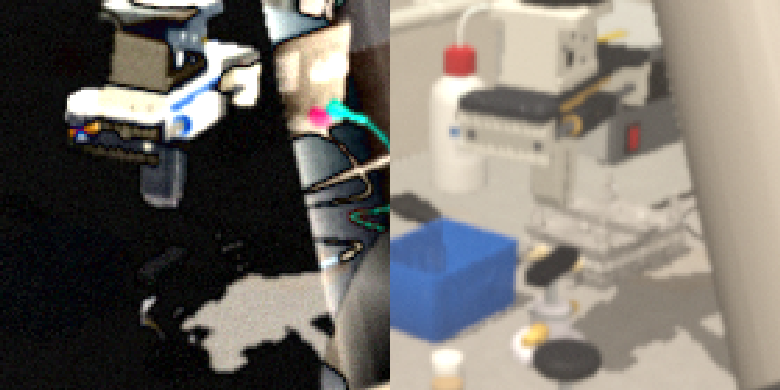

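The picture again puts the tip about 10 px above the reported TCP. I'll go down in small steps and watch the force. Reported z = 0.078 is a safe depth under either reading.

>>> move_arm(
  increments=[
    [0,-2,3,5,0,-0.01,0],
    [0,0,0,5,0,0,0],
    [0,0,0,4,0,0,0],
    [0,0,0,4,0,0,0],
    [0,0,0,0,0,0,0],
  ],
)

```text
time: 4.75
tool_pos: [0.6093, -0.2235, 0.0807]
tool_rot: [-3.135, -0.001, -1.303]
contact_force: [-0.3, 0.6, -0.2]
opening: 0.0004
```

```bash
cat >> h.py <<'E'
def pic(n,x0,y0,w=140,h=140):
    S=robot.read_camera('scene');s=robot.observe();print("tcp px",np.round(proj(S,s['tool_pos']),1))
    b=S['img'][y0:y0+h,x0:x0+w,::-1];o=cv2.imread('pics/scene0.png')[y0:y0+h,x0:x0+w]
    d=cv2.convertScaleAbs(cv2.absdiff(b,o),alpha=4)
    cv2.imwrite('pics/%s.png'%n,np.hstack([cv2.resize(x,(390,390),interpolation=0) for x in (d,cv2.convertScaleAbs(b,alpha=1.3))]))
E
python3 -c "
from h import *
go(.609,-.223,.075);pic('b7',310,110)"
```

```text
t 4.75 pos [ 0.6093 -0.2235  0.0807] rot [-3.135  -0.0007 -1.3032] F [-0.27  0.55 -0.22] open 0.0004
shift mm [-0.6  0.1  5.7] tilt fix [-0.0066 -0.0007  0.    ]
tcp px [368.4 203.2]
```

View pics/b7.png

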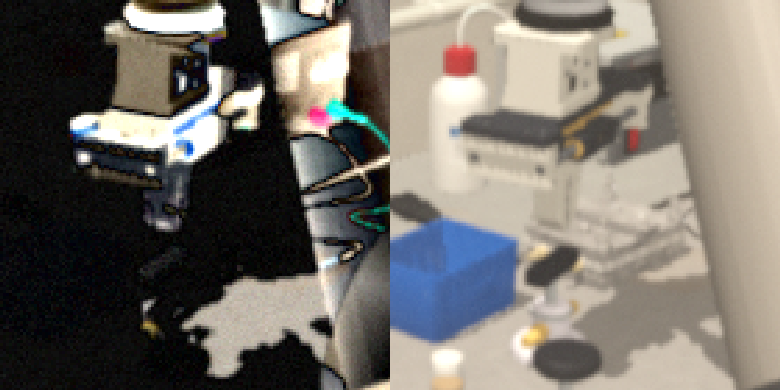

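No force and the knob hasn't moved, so the tip isn't where the state puts it. Two explanations fit the scene view: the tip is higher, or it's farther away along the ray. I'll use the gripper body in the top view to tell which.

```bash
python3 -c "
from h import *
T=robot.read_camera('top');s=robot.observe()
R=Ro.from_euler('xyz',s['tool_rot']).as_matrix();p=s['tool_pos']
print(s['qpos'])
img=T['img'][:,:,::-1].copy()
for nm,off,col in (('nom',(0,0,0),(0,0,255)),('far',(.04,-.04,0),(255,0,0)),('high',(0,0,.027),(0,255,0))):
  for z in (-.066,-.12):
    q=[proj(T,p+np.array(off)+R@np.array([a,b,z])) for a,b in ((-.095,-.0375),(-.095,.0375),(.095,.0375),(.095,-.0375))]
    print(nm,z,np.round(q).tolist())
    cv2.polylines(img,[np.int32(np.array(q))],True,col,1)
cv2.imwrite('pics/t7.png',cv2.resize(img[100:300,380:640],None,fx=3,fy=3,interpolation=2))
cv2.imwrite('pics/t7b.png',cv2.resize(T['img'][100:300,380:640,::-1],None,fx=3,fy=3,interpolation=2))
"
```

```text
[-0.4717  0.6645  1.3127  0.0043  1.1582  0.8297]
nom -0.066 [[411.0, 193.0], [417.0, 237.0], [532.0, 225.0], [523.0, 182.0]]
nom -0.12 [[417.0, 182.0], [424.0, 229.0], [546.0, 215.0], [536.0, 170.0]]
far -0.066 [[437.0, 175.0], [444.0, 217.0], [558.0, 205.0], [548.0, 163.0]]
far -0.12 [[445.0, 162.0], [453.0, 208.0], [573.0, 195.0], [563.0, 150.0]]
high -0.066 [[413.0, 188.0], [421.0, 233.0], [539.0, 220.0], [529.0, 176.0]]
high -0.12 [[420.0, 176.0], [428.0, 224.0], [554.0, 210.0], [544.0, 163.0]]
```

View pics/t7.png

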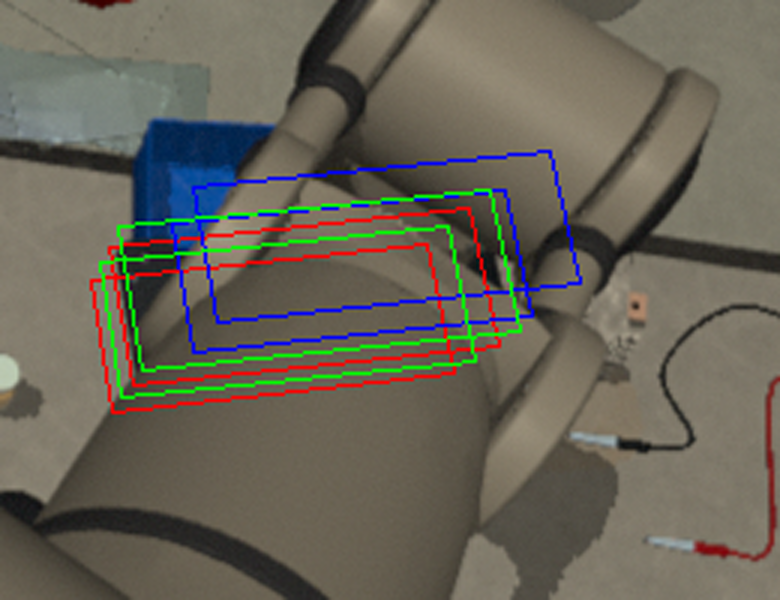

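View pics/t7b.png

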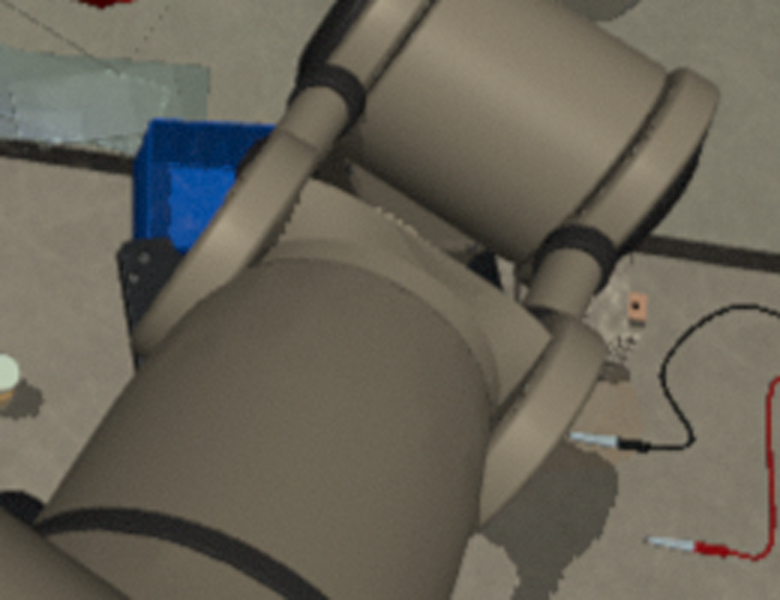

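The "farther away" case is ruled out, since the body corner at crop (118,243) fits the nominal xy. So the tip sits about 25 mm higher than the TCP reading. I'll continue straight down in small steps and rely on the force.

>>> move_arm(
  increments=[
    [0,0,0,4,0,0,0],
    [0,0,0,4,0,0,0],
    [0,0,0,3,0,0,0],
    [0,0,0,0,0,0,0],
  ],
)

```text
time: 5.35
tool_pos: [0.6098, -0.2236, 0.0696]
tool_rot: [-3.134, -0.001, -1.303]
contact_force: [0.2, -0.6, 1.1]
opening: 0.0004
```

```bash
python3 -c "
from h import *
go(.609,-.223,.065);pic('b8',310,110)"
```

```text
t 5.35 pos [ 0.6098 -0.2236  0.0696] rot [-3.134  -0.0015 -1.303 ] F [ 0.15 -0.59  1.06] open 0.0004
shift mm [-0.8  0.6  4.6] tilt fix [-0.0076 -0.0015  0.    ]
tcp px [368.2 207.7]
```

View pics/b8.png

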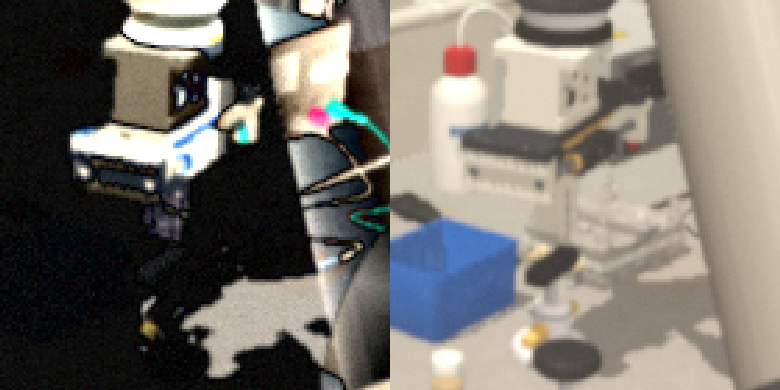

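>>> move_arm(
  increments=[
    [0,0,0,3,0.0,0,0],
    [0,0,0,3,0,0,0],
    [0,0,0,3,0,0,0],
    [0,0,0,0,0,0,0],
  ],
)

```text
time: 5.9
tool_pos: [0.61, -0.2237, 0.0602]
tool_rot: [-3.134, -0.002, -1.303]
contact_force: [-0.2, 0.2, 0.2]
opening: 0.0002
```

```bash
python3 -c "
from h import *
go(.609,-.223,.065);pic('b9',310,110)"
```

```text
t 5.9 pos [ 0.61   -0.2237  0.0602] rot [-3.1337 -0.0018 -1.303 ] F [-0.24  0.18  0.23] open 0.0002
shift mm [-0.9  0.7 -4.8] tilt fix [-0.0079 -0.0018  0.    ]
tcp px [368.  211.5]
```

View pics/b9.png

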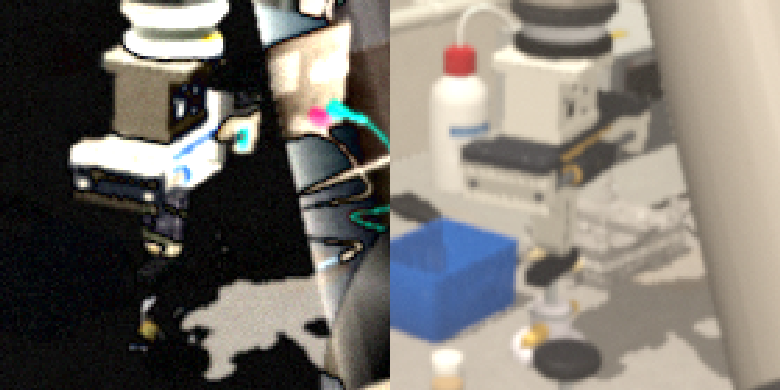

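>>> move_arm(
  increments=[
    [0,0,0,3,0.0,0,0],
    [0,0,0,3,0,0,0],
    [0,0,0,0,0,0,0],
  ],
)

```text
time: 6.32
tool_pos: [0.6104, -0.2239, 0.0545]
tool_rot: [-3.133, -0.003, -1.303]
contact_force: [-0.2, 0.3, 0.4]
opening: 0.0005
```

```bash
python3 -c "
from h import *
go(.609,-.223,.065);pic('b10',330,170,80,80)"
```

```text
t 6.33 pos [ 0.6104 -0.2239  0.0545] rot [-3.1329 -0.0026 -1.303 ] F [-0.23  0.28  0.41] open 0.0005
shift mm [ -1.2   1.  -10.5] tilt fix [-0.0087 -0.0026  0.    ]
tcp px [367.8 213.9]
```

View pics/b10.png

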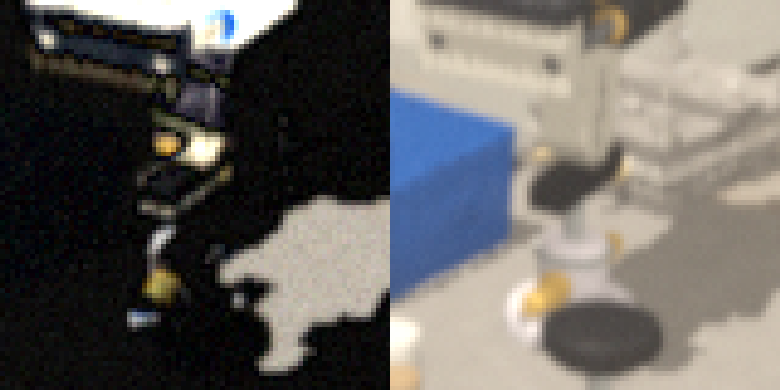

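Thin bright edges along the knob's underside hint that it has just started moving, at a reported z of about 0.056. I'll continue.

>>> move_arm(
  increments=[
    [0,0,0,3,0.0,0,0],
    [0,0,0,3,0,0,0],
  ],
)

```text
time: 6.62
tool_pos: [0.6107, -0.224, 0.0489]
tool_rot: [-3.132, -0.003, -1.303]
contact_force: [-1.0, 0.5, 2.3]
opening: 0.0001
```

```bash
python3 -c "
from h import *
go(.609,-.223,.065);pic('b11',330,170,80,80)"
```

```text
t 6.62 pos [ 0.6107 -0.224   0.0489] rot [-3.1322 -0.0033 -1.303 ] F [-0.95  0.46  2.34] open 0.0001
shift mm [ -1.4   1.2 -16.1] tilt fix [-0.0094 -0.0033  0.    ]
tcp px [367.7 216.3]
```

View pics/b11.png

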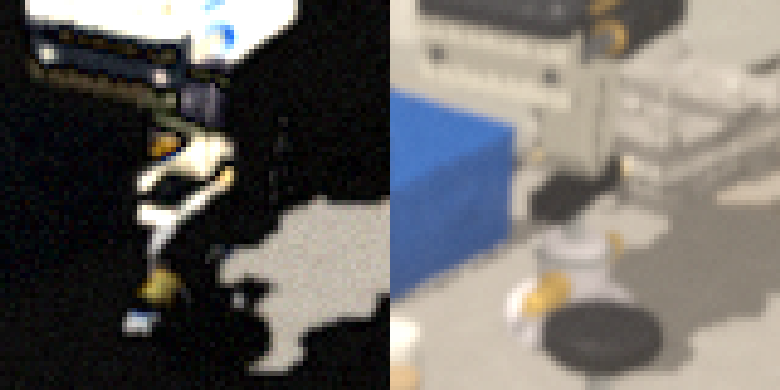

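The bar knob is visibly going down, at about 2.3 N. I'll press on to the end of travel.

>>> move_arm(
  increments=[
    [0,0,0,3,0.0,0,0],
    [0,0,0,2,0,0,0],
  ],
)

```text
time: 6.92
tool_pos: [0.6108, -0.2241, 0.0439]
tool_rot: [-3.132, -0.004, -1.303]
contact_force: [-2.0, -0.4, 7.4]
opening: 0.0005
```

The force reached 7.4 N, so the knob is on the overtravel spring and the stem is fully down. The true tip is about 29 mm above the reported TCP. I'll hold, rise and check.

>>> move_arm(
  increments=[
    [0,0,0,0,0,0,0],
    [0,0,0,0,0,0,0],
    [0,0,0,-8,0,0,0],
    [0,0,0,-20,0,0,0],
    [0,0,0,-35,0,0,0],
    [0,0,0,-35,0,0,0],
    [0,0,0,0,0,0,0],
  ],
)

```text
time: 7.8
tool_pos: [0.6097, -0.2239, 0.1448]
tool_rot: [-3.133, -0.003, -1.303]
contact_force: [0.8, -0.3, -0.9]
opening: 0.0005
```

```bash
python3 -c "
from h import *
go(.4445,.211,.145);pic('b12',330,170,80,80)"
```

```text
t 7.8 pos [ 0.6097 -0.2239  0.1448] rot [-3.1327 -0.0027 -1.303 ] F [ 0.79 -0.33 -0.88] open 0.0005
shift mm [-463.1   44.2   -1.9] tilt fix [-0.0089 -0.0027  0.    ]
tcp px [369.6 177.2]
```

View pics/b12.png

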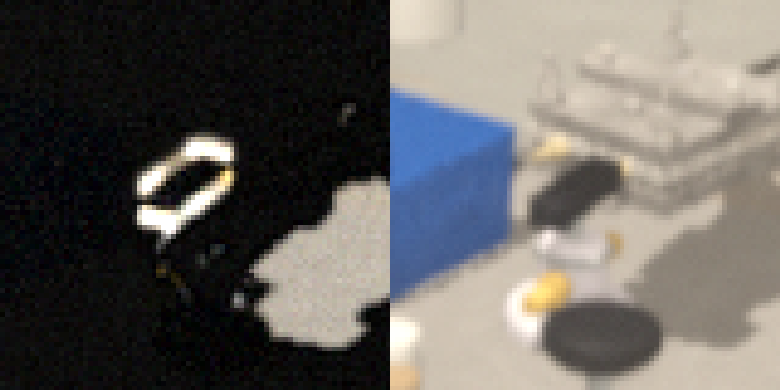

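The bar knob stays about 4 px lower (roughly 10 mm) and its base hasn't moved. Next is the cross, travelling at height.

>>> move_arm(
  increments=[
    [0,-30,3,0,0.0,0,0],
    [0,-40,4,0,0,0,0],
    [0,-40,4,0,0,0,0],
    [0,-40,4,0,0,0,0],
    [0,-40,4,0,0,0,0],
    [0,-40,4,0,0,0,0],
    [0,-40,4,0,0,0,0],
    [0,-40,4,0,0,0,0],
    [0,-40,4,0,0,0,0],
    [0,-40,4,0,0,0,0],
    [0,-40,4,0,0,0,0],
    [0,0,0,0,0,0,0],
  ],
)

```text
time: 9.35
tool_pos: [0.4379, 0.1925, 0.127]
tool_rot: [3.119, 0.011, -1.306]
contact_force: [0.1, 0.0, -0.2]
opening: 0.0009
```

```bash
python3 -c "
from h import *
go(.4445,.211,.075)"
```

```text
t 9.35 pos [0.4379 0.1925 0.127 ] rot [ 3.1188  0.0113 -1.3056] F [ 0.11  0.01 -0.19] open 0.0009
shift mm [-15.5 -12.4  52. ] tilt fix [0.0228 0.0113 0.0001]
```

>>> move_arm(
  increments=[
    [0,-15,-12,0,0.023,0.011,0],
    [0,0,0,15,0,0,0],
    [0,0,0,15,0,0,0],
    [0,0,0,0,0,0,0],
  ],
)

```text
time: 9.85
tool_pos: [0.4447, 0.2074, 0.0925]
tool_rot: [3.136, -0.002, -1.306]
contact_force: [0.1, 0.4, 0.0]
opening: 0.0007
```

```bash
python3 -c "
from h import *
go(.4445,.211,.065);pic('c1',200,240,130,130)"
```

```text
t 9.85 pos [0.4447 0.2074 0.0925] rot [ 3.1359 -0.0016 -1.3059] F [0.11 0.36 0.01] open 0.0007
shift mm [-3.5 -0.9 27.5] tilt fix [ 0.0056 -0.0016 -0.    ]
tcp px [263.7 299.1]
```

View pics/c1.png

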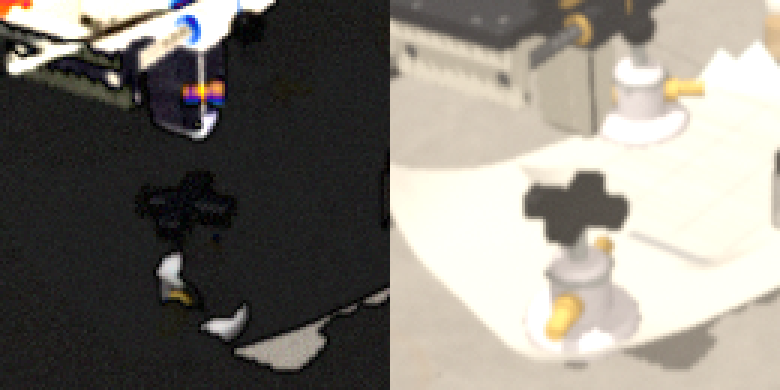

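Here too the tip sits about 17 px above its projection, again about 29 mm. I expect contact at a reported z near 0.056.

>>> move_arm(
  increments=[
    [0,-3.5,-1,12,0.005,0,0],
    [0,0,0,10,0,0,0],
    [0,0,0,5,0,0,0],
    [0,0,0,0,0,0,0],
  ],
)

```text
time: 10.4
tool_pos: [0.4458, 0.2108, 0.0647]
tool_rot: [-3.14, -0.002, -1.307]
contact_force: [-0.4, 0.5, 0.3]
opening: 0.0005
```

```bash
python3 -c "
from h import *
go(.4445,.211,.055);pic('c2',200,240,130,130)"
```

```text
t 10.4 pos [0.4458 0.2108 0.0647] rot [-3.14   -0.0017 -1.3069] F [-0.44  0.45  0.28] open 0.0005
shift mm [-0.6  1.2  9.7] tilt fix [-0.0016 -0.0017  0.    ]
tcp px [262.7 314.8]
```

View pics/c2.png

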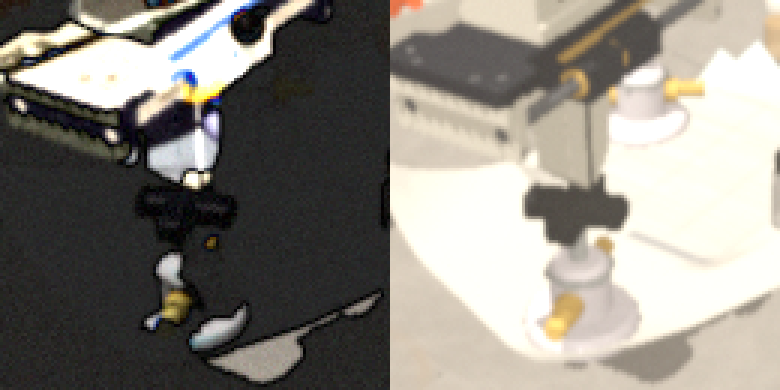

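The tip is centred over the cross, a few mm above it. Now the slow press.

>>> move_arm(
  increments=[
    [0,0,1,4,0,0,0],
    [0,0,0,3,0,0,0],
    [0,0,0,3,0,0,0],
    [0,0,0,3,0,0,0],
    [0,0,0,3,0,0,0],
  ],
)

```text
time: 11.08
tool_pos: [0.4456, 0.2108, 0.0491]
tool_rot: [-3.137, -0.002, -1.307]
contact_force: [-0.4, -0.4, 2.1]
opening: 0.0003
```

>>> move_arm(
  increments=[
    [0,0,0,3,0,0,0],
    [0,0,0,2.5,0,0,0],
  ],
)

```text
time: 11.32
tool_pos: [0.4458, 0.2108, 0.0436]
tool_rot: [-3.137, -0.002, -1.307]
contact_force: [-1.3, 0.2, 7.1]
opening: 0.0004
```

The force is 7.1 N, so the cross is at the end of its travel. I'll hold and rise.

>>> move_arm(
  increments=[
    [0,0,0,0,0,0,0],
    [0,0,0,0,0,0,0],
    [0,0,0,-8,0,0,0],
    [0,0,0,-20,0,0,0],
    [0,0,0,-35,0,0,0],
    [0,0,0,-45,0,0,0],
    [0,0,0,0,0,0,0],
  ],
)

```text
time: 12.2
tool_pos: [0.4454, 0.2109, 0.1552]
tool_rot: [-3.137, -0.002, -1.307]
contact_force: [-0.1, 0.3, -0.7]
opening: 0.0003
```

```bash
python3 -c "
from h import *
go(.4875,-.103,.145);pic('c3',200,240,130,130)"
```

```text
t 12.2 pos [0.4454 0.2109 0.1552] rot [-3.1372 -0.0016 -1.3068] F [-0.05  0.3  -0.74] open 0.0003
shift mm [314.   41.3  10.5] tilt fix [-0.0044 -0.0016  0.    ]
tcp px [260.7 266.4]
```

View pics/c3.png

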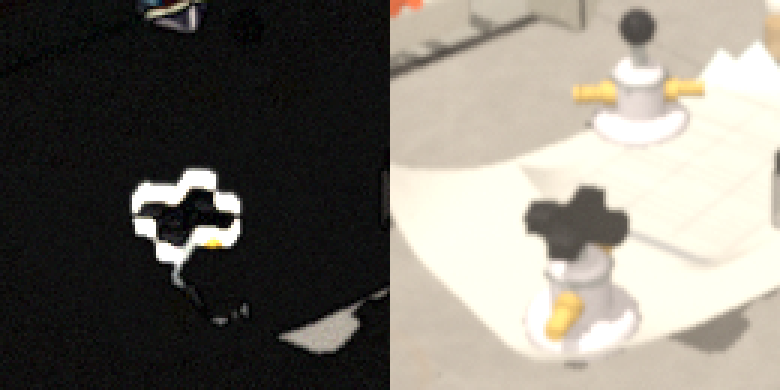

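The cross knob stays down and its base hasn't moved. Now to the disc.

>>> move_arm(
  increments=[
    [0,32,4,0,0.0,0,0],
    [0,37,5,0,0,0,0],
    [0,37,5,0,0,0,0],
    [0,37,5,0,0,0,0],
    [0,37,5,0,0,0,0],
    [0,37,5,0,0,0,0],
    [0,37,5,0,0,0,0],
    [0,37,5,0,0,0,0],
    [0,30,4,0,0,0,0],
    [0,0,0,0,0,0,0],
  ],
)

```text
time: 13.5
tool_pos: [0.48, -0.1194, 0.1398]
tool_rot: [3.121, 0.008, -1.305]
contact_force: [-0.2, -0.1, 0.3]
opening: 0.0003
```

```bash
python3 -c "
from h import *
go(.4875,-.103,.095)"
```

```text
t 13.5 pos [ 0.48   -0.1194  0.1398] rot [ 3.1209  0.0081 -1.3054] F [-0.16 -0.15  0.34] open 0.0003
shift mm [-13.5 -12.4  44.7] tilt fix [0.0207 0.0081 0.0001]
```

>>> move_arm(
  increments=[
    [0,-13.5,-12,0,0.02,0.008,0],
    [0,0,0,20,0,0,0],
    [0,0,0,20,0,0,0],
    [0,0,0,0,0,0,0],
  ],
)

```text
time: 14.0
tool_pos: [0.4874, -0.095, 0.097]
tool_rot: [-3.142, 0.003, -1.302]
contact_force: [-0.2, 0.0, 1.2]
opening: 0.0002
```

```bash
python3 -c "
from h import *
go(.4875,-.103,.065);pic('d1',310,170,130,130)"
```

```text
t 14.0 pos [ 0.4874 -0.095   0.097 ] rot [-3.1416  0.0033 -1.3017] F [-0.21  0.04  1.15] open 0.0002
shift mm [ 7.9  2.  32. ] tilt fix [-0.      0.0033 -0.    ]
tcp px [371.5 230.1]
```

View pics/d1.png

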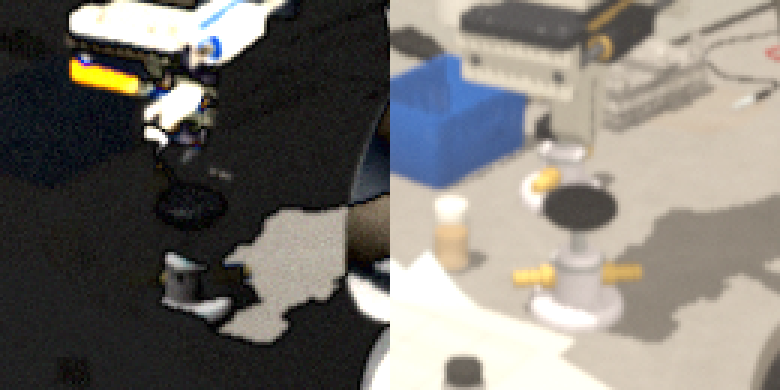

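The tip is at about (375,219), above the disc. I'll correct 8 mm sideways while coming down.

>>> move_arm(
  increments=[
    [0,8,2,8,0,0,0],
    [0,0,0,10,0,0,0],
    [0,0,0,10,0,0,0],
    [0,0,0,0,0,0,0],
  ],
)

```text
time: 14.55
tool_pos: [0.4893, -0.1032, 0.0695]
tool_rot: [-3.138, 0.001, -1.301]
contact_force: [-0.5, 0.2, 0.7]
opening: 0.0006
```

```bash
python3 -c "
from h import *
go(.4875,-.103,.055);pic('d2',310,170,130,130)"
```

```text
t 14.55 pos [ 0.4893 -0.1032  0.0695] rot [-3.1377  0.0009 -1.3009] F [-0.5   0.16  0.69] open 0.0006
shift mm [-0.6  1.7 14.5] tilt fix [-0.0039  0.0009 -0.    ]
tcp px [373.1 241.4]
```

View pics/d2.png

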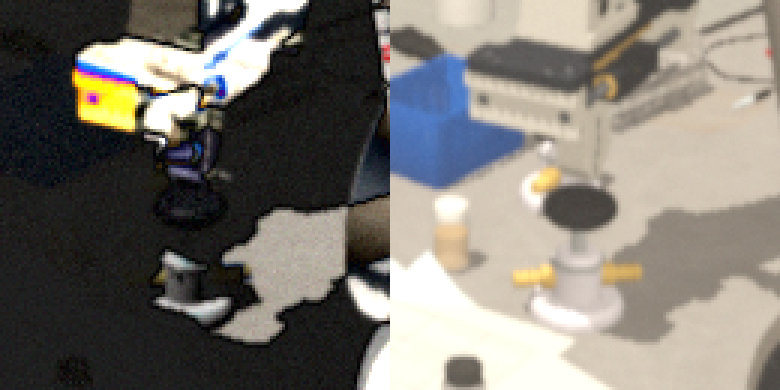

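It's centred, with a clear gap to the disc.

>>> move_arm(
  increments=[
    [0,0,1.5,5,0,0,0],
    [0,0,0,4,0,0,0],
    [0,0,0,4,0,0,0],
    [0,0,0,3,0,0,0],
    [0,0,0,3,0,0,0],
  ],
)

```text
time: 15.22
tool_pos: [0.4887, -0.104, 0.0506]
tool_rot: [-3.136, -0.001, -1.301]
contact_force: [-0.9, -0.8, 2.0]
opening: 0.0005
```

>>> move_arm(
  increments=[
    [0,0,0,3,0,0,0],
    [0,0,0,3,0,0,0],
  ],
)

```text
time: 15.48
tool_pos: [0.4888, -0.1041, 0.0445]
tool_rot: [-3.135, -0.001, -1.301]
contact_force: [-1.2, 0.2, 6.4]
opening: 0.0005
```

The force is 6.4 N and the knob is on the overtravel spring. I'll hold, rise and back off to one side for the final check.

>>> move_arm(
  increments=[
    [0,0,0,0.5,0,0,0],
    [0,0,0,0,0,0,0],
    [0,0,0,-8,0,0,0],
    [0,0,0,-20,0,0,0],
    [0,0,0,-35,0,0,0],
    [0,0,0,-45,0,0,0],
    [0,0,0,-30,0,0,0],
    [0,0,0,0,0,0,0],
  ],
)

```text
time: 16.48
tool_pos: [0.4882, -0.1041, 0.1868]
tool_rot: [-3.135, -0.001, -1.301]
contact_force: [-0.3, -0.3, -0.5]
opening: 0.0003
```

>>> move_arm(
  increments=[
    [0,40,0,0,0,0,0],
    [0,40,0,0,0,0,0],
    [0,40,0,0,0,0,0],
    [0,40,0,0,0,0,0],
    [0,40,15,0,0,0,0],
    [0,40,20,0,0,0,0],
    [0,40,20,0,0,0,0],
    [0,40,20,0,0,0,0],
    [0,30,20,0,0,0,0],
    [0,0,0,0,0,0,0],
    [0,0,0,0,0,0,0],
  ],
)

```text
time: 17.85
tool_pos: [0.4862, -0.4732, 0.1668]
tool_rot: [3.137, 0.02, -1.299]
contact_force: [-0.1, 0.3, 0.3]
opening: 0.0003
```

```bash
python3 - <<'E'
from h import *
go(.4875,-.103,.2)
S=robot.read_camera("scene");T=robot.read_camera("top")
cv2.imwrite('pics/f_s.png',S['img'][:,:,::-1]);cv2.imwrite('pics/f_t.png',T['img'][:,:,::-1])
T0=cv2.imread('pics/top0.png')[:,:,::-1];S0=cv2.imread('pics/scene0.png')[:,:,::-1]
for n,a,b in(("bar",(368,208),(460,222)),("cross",(262,312),(204,274)),("disc",(373,243),(384,278)),("ball",(282,249),(307,212)),("v1",(188,294),(207,186)),("v3",(334,294),(288,296))):
    A=blob(S,a,18,80);B=blob(T,b,15);A0=blob({"img":S0},a,18,80);B0=blob({"img":T0},b,15)
    print(n,"scene",A and A[0]-A0[0],"top",B and B[0]-B0[0],"tri",A and B and tri([ray(S,A[0]),ray(T,B[0])])[0])
E
```

```text
t 17.85 pos [ 0.4862 -0.4732  0.1668] rot [ 3.1373  0.02   -1.2987] F [-0.09  0.28  0.27] open 0.0003
shift mm [-356.8 -100.6  -26.5] tilt fix [0.0043 0.02   0.    ]
bar scene [-0.1557  4.0672] top [-1.2257  1.524 ] tri [ 0.6097 -0.2234  0.0663]
cross scene [0.4002 5.412 ] top [1.4281 1.1365] tri [0.4448 0.2115 0.0664]
disc scene [-0.1798  4.59  ] top [-0.6235  0.8501] tri [ 0.4884 -0.1029  0.066 ]
ball scene [ 0.0475 -0.1161] top [-0.0177 -0.0505] tri [0.586  0.0489 0.0727]
v1 scene [0. 0.] top [0.0656 0.1022] tri [0.6133 0.244  0.0436]
v3 scene [0.0397 0.1841] top [ 0.0248 -0.0083] tri [0.4346 0.0588 0.0421]
```

View pics/f_s.png

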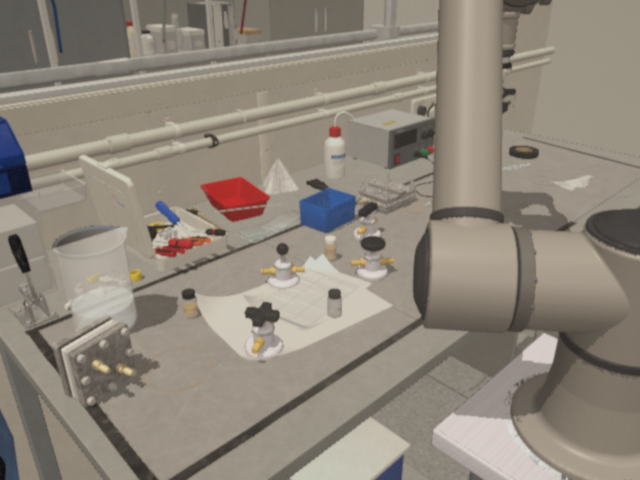

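View pics/f_t.png

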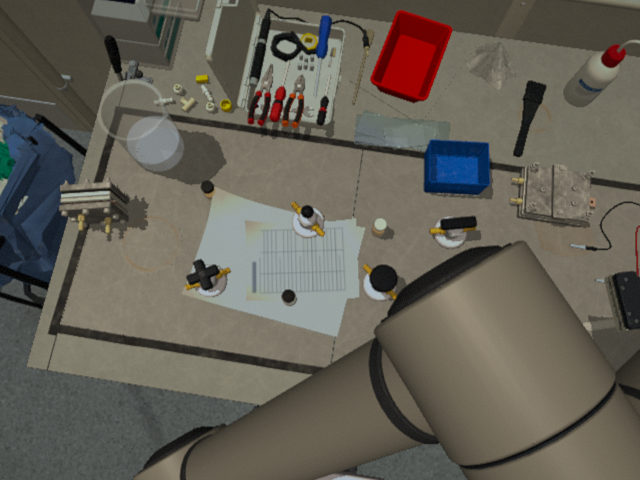

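Bar, cross and disc have each dropped 10 mm (76 to 66 mm), and the xy positions, ball knob and vials are unchanged. The arm is clear of everything.

```bash
python3 -c "
from cell import robot
print(robot.hand_in())"
```

```text
the job is handed in; nothing more can be done
None
```

I pushed the bar, cross and disc knobs down in that order and handed the job in at about 18 s; no verdict was reported. I pressed straight down with the fingers shut; the highest force I read was 7.4 N.

**Last checks, from both cameras:**
- **Pressed knobs:** all three now sit about 10 mm lower than at the start (mid-height 76 to 66 mm). Their measured positions on the bench moved less than 1 mm.
- **Ball knob and vials:** the ball knob and the two dark-capped vials moved by 0.2 px or less. I checked the white-capped vial only by eye, and it looks upright and in place.
- **Arm:** it stands clear of everything, and the contact force reads about zero.

**One disagreement:** the visible fingertip sat about 29 mm higher than the reported TCP. The knobs started to move at a reported z of about 0.056 m instead of 0.085 m. I pressed by force and pictures instead of relying on the reported height, and the offset was the same at all three valves.

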